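# Roll a sample vial into the sprung catch with a paddle

## Robot

A 6-joint arm with a two-finger parallel gripper is mounted at the origin on a cart in front of the work surface, level with it; the furniture and walls round the work are solid. World frame = base frame: x ahead of the robot, y to its left, z up, the work surface at z = 0. Lengths are in m, angles in rad, forces in N, time in s.
With the tool pointing down it reaches from about 0.325 to 1 m from the base axis. Payload 5.1 kg.
Tool frame: the origin (TCP) lies between the finger pads; the fingertips stand 25 mm ahead of it and the grasp point (between the pads) lies 6 mm ahead of it; z points along the fingers, y is the line along which they close (so a half turn about z gives the same grasp; the last joint's range is limited). The gripper opens to 85 mm and grips with 20 to 120 N. Pads are 22 mm wide; open, the fingers measure 114 mm over their backs; the gripper's body (76 mm by 85 mm) begins 54 mm behind the grasp point. The pads swing forward as they close: fully open they stand 13 mm farther back than shut.
Start: joints at [1.166, 0.124, 1.65, -0, 1.367, -0.083], TCP at [0.206, 0.617, 0.256] pointing down, gripper open.
Joint ranges: [-2.61, 2.61], [-1.02, 2.33], [0.03, 2.71], [-1.35, 4.49], [0.32, 2.68], [-2.91, 2.91]. Speed limits (rad/s): [2.57, 2.57, 3.14, 3.14, 3.14, 3.14].

## Interface

Orientations are given as a rotation vector (axis times angle).
In Python, from workcell import env, eyes gives the robot as it stands. The module is installed in compiled form; this text tells all that it offers.
- The arm moves only by the tool drive_tool, never from a script. Its argument "deltas" is a list of rows, each a list of 5 numbers: the shift along the tool's x, y, z in mm, then the turn about the tool's z in rad, then the closure, from -1 (fully open) to 1 (shut), so that 0 is half open. A call has 1 to 5 rows; each row shifts and turns the commanded pose from where the row before left it, along the tool's axes as they then stand; what a row does not reach is not made up. A row lasts 1/8 s, in which the tool goes at most 62.5 mm and 10.7 degrees, less where a joint would pass 70% of its speed; a pose out of reach is approached as far as the arm can. A call is refused whole if a number of a shift passes 62.5 or a number of a turn 0.188, either way. A call with a gripper value outside its range is refused whole. The fingers move at their own pace and stop on an object; "grip_force" is the grip in N (left out, the last holds). Time passes only in rows, so rows that do not move let the fingers close. It gives the time, the measured TCP pose, the force, the opening and the grip force at its end, in the units of the state.
- env.observe(): the state, without advancing time (a new reading comes with each control period).
- eyes.camera(name): name is "side" or "top" or "wrist"; returns a dict with "color" (420x560x3 uint8, red, green, blue), "z_map" (420x560 float32, m along the optical axis (not along the pixel's ray), 0 where there is no reading), "vertical_fov" (degrees; the focal length in pixels is half the picture's height over the tangent of half this angle, whatever the lens; pixels are square), "cx", "cy" (the principal point, pixels), "camera_from_world" (4x4, takes a point from world to camera coordinates); the wrist camera has in their place "tool_from_camera" (4x4, takes a point from camera to tool coordinates, whose origin is the TCP and whose axes are the flange's). Camera axes: x right, y down, z forward; pixel columns grow to the right and rows downward; lengths in m; the calibration is good to about 2 mm. The wrist camera is an equidistant fisheye: a pixel r from the principal point sees the ray r / f radians off the axis. A picture is of the moment at which its call begins: read the wrist's pose just before it.
- env.sign_off(): hands the job in; it is judged then, once.
The state is a dict: "time_s": time; "joint_positions": joint angles; "dq": joint speeds; "joint_torque": joint torques, N m; "ee_pos": TCP position; "eef_rot": TCP orientation; "ft_force": force on the tool from outside, world axes, zero at the start; "ft_torque": the same for the moment, N m; "gripper_width": finger opening in m; "grasp_force": force on a finger pad.
Only numpy, scipy, OpenCV 4.12 (cv2) and the standard library are available. Lean on these libraries where they do the work, as an engineer would, in place of code of your own. Each camera call takes 0.05 s, during which the arm holds its last target. There are 200 camera calls.

## Task

Take the yellow-handled paddle out of its grey holder and use it to push the lying vial gently along the aluminium track, rolling it to the blue catch until it snaps in behind the two orange side catches and sits clamped against the sprung rubber buffer. Do not ram the buffer in hard, do not touch the vial with the fingers, and leave the other things on the desk alone. Then put the paddle back in its holder.

Things in the scene. Friction and masses are not known exactly. Their poses are not given: they have to be found in the camera images.
- track: Aluminium channel with a dark floor, fixed to the desk, 250 mm long, 62 mm wide, 24 mm high. Origin on the desk on its centre line; x is the push direction (it spans x = -105 to +145 mm, end walls 6 mm thick), y across, z up. Floor 10 mm above the desk, inner width 46 mm. A blue saddle 29 mm high, 77 mm wide, with the catches and buffer is clamped over its far part.
- track_floor (a point): Channel floor, 10 mm straight above the track's origin, same axes. The vial rolls freely on this floor; its centre runs 7.3 mm above it.
- catch_zone (a point): Floor point at track x = 70 mm, NOT the catches' true place: their square back faces lie anywhere within 15 mm of it along x, unmeasured, so feel for them. Two sprung orange noses stick in from the walls, 37 mm apart at rest; their ramps face the vial and start about 12 mm before the back faces. Spreading them takes about 1 to 4 N; they spring shut behind the vial.
- buffer (a joint): Travel of the black rubber disc (15 mm) in the blue saddle facing the vial, m: 0 free, grows along track x, spring 1.2 N/mm, bottoms at 10 mm. Its free face is 12.6 mm past the catches' back faces: the vial must press it in about 2.5 mm to get past them and stays clamped at about 2 mm. A press of 3 to 6 mm is proper; over 7 mm is ramming.
- vial: Sample vial with a white screw cap and blue filling, a cylinder 14.6 mm across and 43 mm long, 12 g, lying across the track on the channel floor, free to roll. Origin at the centre of its foot, its z along its axis from foot to cap.
- vial_mid (a point): Centre of the vial, on its axis 21.5 mm from the foot; 17.3 mm above the desk while it lies on the channel floor.
- paddle: Upright paddle, 70 g. Origin: middle of the blade's lower edge. Steel blade 4 mm thick (x), 26 mm wide (y), 30 mm high; black collar 26 x 38 mm from 30 to 35 mm up; yellow handle 16 mm thick (x), 24 mm wide (y), from 35 to 96 mm up. Push with a broad blade face (either one).
- paddle_grip (a point): Middle of the handle, 70 mm above the blade's lower edge; pinch here across the paddle's x, so that the fingers' pads take the push squarely.
- holder: Grey block on a dark foot plate (60 x 74 mm), fixed to the desk; block 32 x 56 mm, top 34 mm above the desk, with a slot 10 mm (x) by 31 mm (y) for the paddle's blade. Origin on the desk under the slot's centre. The paddle stands in it with its collar resting on the top, its lower edge 4 mm above the desk, its axes parallel to the holder's.
- solder_spool: Bystander: spool of solder, 52 mm across, 34 mm high, origin under its centre.
- petri_dish: Bystander: glass dish, 60 mm across, 14 mm high, origin under its centre.
- screw_tin: Bystander: round tin, 50 mm across, 18 mm high, origin under its centre.
- hex_keys: Bystander: hex keys in a red holder, 67 x 52 x 17 mm, origin under its centre.
- mini_vice: Bystander: small green machine vice, 50 x 132 x 52 mm, origin under its centre.

How it is judged:
On the way, in this order (a step that is already met when the one before it is completed fails the run):
1. the paddle is lifted out of its holder (z of paddle in the frame of holder above 0.04 m), for 0.1 s.
2. with the paddle against it, the vial presses the buffer in at the end of the track (value of joint buffer above 0.001 m and x of vial_mid in the frame of track above 0.055 m and contact force between paddle and vial above 0.5 N), for 0.1 s.
At the end, for the whole second after the job is handed in: The vial lies at rest on the channel floor behind the catches, square to the track within 0.2 rad, clamped with the buffer still pressed in 1 to 3.5 mm; the paddle stands at rest upright (within 0.1 rad) in its holder, within 8 mm of fully down and of the slot centre (value of joint buffer between 0.001 and 0.0035 m and x of vial_mid in the frame of track above 0.055 m and z of vial_mid in the frame of track below 0.021 m and angle between the z axis of vial and the y axis of track, either way round below 0.2 rad and linear speed of each of vial, paddle below 0.02 m/s and horizontal distance between paddle and holder below 0.008 m and z of paddle in the frame of holder below 0.008 m and angle between paddle's own z axis and vertical below 0.1 rad); the robot touches nothing.
It fails at once if the buffer is rammed in more than 7 mm (value of joint buffer above 0.007 m).
It fails at once if the paddle presses on the vial with more than 15 N (contact force between paddle and vial above 15 N).
It fails at once if the fingers touch the vial (contact force between the fingers and vial above 0.3 N).
It fails at once if a bystander is moved more than 20 mm (distance of any of solder_spool, petri_dish, screw_tin, hex_keys, mini_vice from where it was at the start of the episode above 0.02 m).
It also fails if it takes over 72 s, if anything falls off the work surface, if the arm or the gripper's body presses on something with over 40 N, if the wrist force passes 120 N, or if a joint passes its speed limit or range.

## Working session

There is one attempt and no reset: what is moved stays moved. The work goes in short steps, Python scripts to look and compute and a tool call to move; the robot and the scene stay as the last step left them, time stands still between calls to the robot, and variables do not carry over. Pictures are saved under pics/ and viewed, at most 10 in all, crops included, and the job is handed in when it is done.

Besides the shell and the picture viewer there is one more tool, called after "Call:" in YAML: its name, and indented under it one key for each argument. drive_tool: Moves the arm, as the interface text tells. Its arguments: {"type":"object","properties":{"deltas":{"type":"array"},"grip_force":{"type":"number"}},"required":["deltas"]}

```bash
mkdir -p pics; cat > h.py <<'E'
import numpy as np, cv2, pickle
from workcell import env, eyes
def snap(n,f):
    d=eyes.camera(n); cv2.imwrite(f'pics/{f}.png',d['color'][:,:,::-1]); pickle.dump(d,open(f'pics/{f}.pkl','wb')); return d
def cloud(d):
    h,w=d['z_map'].shape; f=h/2/np.tan(np.radians(d['vertical_fov'])/2)
    v,u=np.mgrid[:h,:w]; z=d['z_map']
    P=np.stack([(u-d['cx'])/f*z,(v-d['cy'])/f*z,z,np.ones_like(z)],-1)
    return (P@np.linalg.inv(d['camera_from_world']).T)[...,:3]
E
python3 - <<'E'
from h import *
s=env.observe(); print(s['ee_pos'],s['eef_rot'],s['gripper_width'],s['ft_force'])
a=snap('top','top0');b=snap('side','side0')
cv2.imwrite('pics/both.png',cv2.resize(np.hstack([a['color'],b['color']])[:,:,::-1],None,fx=.71,fy=.71))
print(a['camera_from_world'],b['camera_from_world'])
E
```

```text
[0.20538314 0.6161105  0.25504707] [-0.50320551 -3.10052893  0.00316542] 0.08547181861479212 [-0.57420729 -0.2231906   0.56658258]
[[ 0.00358519 -0.99997277  0.00645041  0.0302394 ]
 [-0.98155851 -0.0047519  -0.19110289  0.59459253]
 [ 0.19112834 -0.00564632 -0.98154882  1.08855303]
 [ 0.          0.          0.          1.        ]] [[ 0.90216378 -0.43090234 -0.0205837  -0.48420684]
 [-0.30207049 -0.59692899 -0.74325581  0.2379276 ]
 [ 0.30798366  0.6767562  -0.6686906   0.88350875]
 [ 0.          0.          0.          1.        ]]
```

View pics/top0.png

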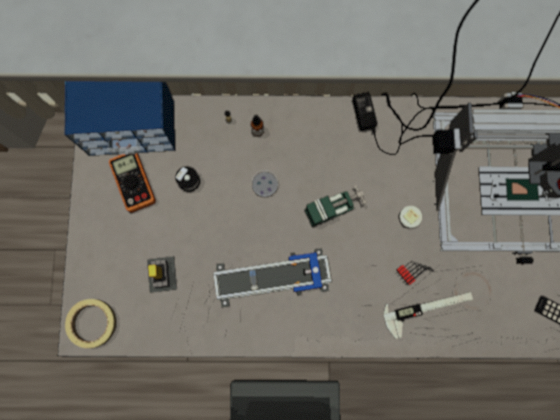

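View pics/side0.png

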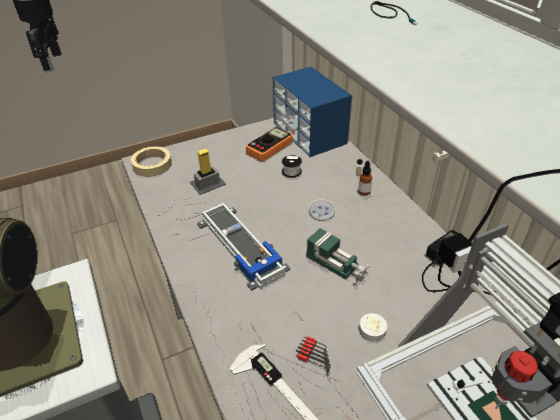

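Top view: holder with paddle near (160,275), track from (215,285) to (329,268) with the vial at (253,278) and the blue saddle at (310,271). I'll enlarge that strip and get positions.

```bash
python3 - <<'E'
from h import *
a=pickle.load(open('pics/top0.pkl','rb'));b=pickle.load(open('pics/side0.pkl','rb'))
c=np.vstack([cv2.resize(a['color'][240:310,140:340],None,fx=4,fy=4,interpolation=cv2.INTER_CUBIC),cv2.resize(b['color'][145:295,180:300],(240,300),interpolation=cv2.INTER_CUBIC).repeat(1,0) if 0 else np.zeros((1,800,3),np.uint8)])
cv2.imwrite('pics/crop.png',c[:,:,::-1])
P=cloud(a)
np.set_printoptions(precision=4,suppress=True)
for n,d in(('top',a),('side',b)):
    P=cloud(d);x=P[...,:2]; R=d['color'].astype(int)
    hsv=cv2.cvtColor(d['color'],cv2.COLOR_RGB2HSV)
    reg=(P[...,0]>.3)&(P[...,0]<.6)&(d['z_map']>0)
    ye=reg&(hsv[...,0]>18)&(hsv[...,0]<32)&(hsv[...,1]>150)&(P[...,2]>.05)&(P[...,1]>.2)
    t=ye&(P[...,2]>.09)
    print(n,'yellow',ye.sum(),P[t].mean(0),np.percentile(P[ye],[2,98],axis=0))
    if t.sum()>8: print(cv2.minAreaRect((P[t][:,:2]*1000).astype(np.float32)))
    # holder block top
    m=reg&(P[...,2]>.026)&(P[...,2]<.04)&(P[...,1]>.3)&(P[...,1]<.5)
    print('block',m.sum(),cv2.minAreaRect((P[m][:,:2]*1000).astype(np.float32)))
    # blue saddle
    bl=reg&(hsv[...,0]>105)&(hsv[...,0]<125)&(hsv[...,1]>150)&(P[...,2]>.024)&(P[...,1]<.2)
    print('blue',bl.sum(),P[bl].mean(0),cv2.minAreaRect((P[bl][:,:2]*1000).astype(np.float32)))
    m=reg&(P[...,2]>.019)&(P[...,2]<.035)&(P[...,1]<.28)&(P[...,1]>-.1)&(P[...,0]<.48)
    print('track',m.sum(),cv2.minAreaRect((P[m][:,:2]*1000).astype(np.float32)))
P=cloud(a)
for uv in [(215,269),(215,297),(329,258),(329,284),(253,279),(160,275)]: print(uv,P[uv[1],uv[0]])
E
```

```text
top yellow 138 [0.4668 0.2836 0.0983] [[0.4557 0.276  0.0536]
 [0.4773 0.2909 0.1022]]
((466.7709655761719, 283.5817565917969), (22.046693801879883, 14.404111862182617), 5.089700698852539)
block 153 ((417.43951416015625, 397.7862548828125), (98.73521423339844, 226.3367462158203), 60.22726058959961)
blue 317 [ 0.4718 -0.0402  0.0291] ((471.5359191894531, -29.605438232421875), (74.50504302978516, 59.58927917480469), 8.884683609008789)
track 911 ((447.9892578125, 97.76580810546875), (363.3829650878906, 63.38072967529297), 89.98456573486328)
side yellow 176 [0.4661 0.28   0.0971] [[0.4565 0.2738 0.0523]
 [0.477  0.2873 0.101 ]]
((466.6102600097656, 281.959716796875), (19.725799560546875, 17.47163200378418), 22.79740333557129)
block 63 ((395.1551208496094, 370.26312255859375), (96.07576751708984, 219.12684631347656), 30.669719696044922)
blue 393 [ 0.4722 -0.043   0.0291] ((472.3339538574219, -31.286285400390625), (75.66073608398438, 62.795467376708984), 8.403959274291992)
track 901 ((447.87017822265625, 96.10870361328125), (64.21112823486328, 367.5478515625), 0.3105170726776123)
(215, 269) [ 0.4786  0.1683 -0.0033]
(215, 297) [0.4171 0.1662 0.0009]
(329, 258) [ 0.504  -0.0851 -0.002 ]
(329, 284) [ 0.4461 -0.0835  0.0045]
(253, 279) [0.455  0.0827 0.0249]
(160, 275) [0.4599 0.2757 0.0623]
```

View pics/crop.png

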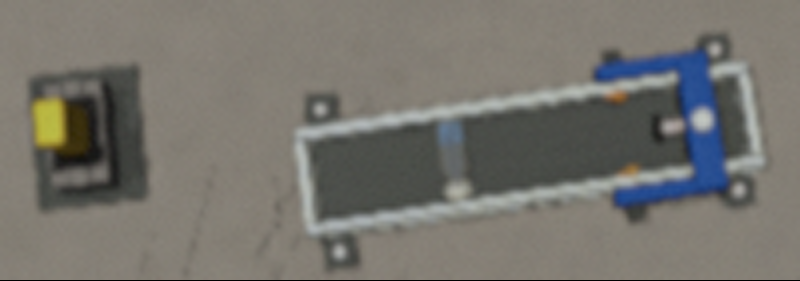

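Call:
drive_tool:
  deltas:
    - [-50, -33, 0, 0, -1]
    - [-50, -33, 0, 0, -1]
    - [-50, -33, 0, 0, -1]
    - [-50, -33, 0, 0, -1]
    - [-50, -33, 0, 0, -1]

```text
time_s: 0.72
ee_pos: [0.3913, 0.3792, 0.2559]
eef_rot: [-0.503, -3.101, 0.001]
ft_force: [-0.0, -0.3, 0.1]
gripper_width: 0.0854
grasp_force: 0.0
```

Call:
drive_tool:
  deltas:
    - [-50, -33, 0, 0, -1]
    - [-20, -13, 0, -0.15, -1]
    - [0, 0, 0, -0.15, -1]
    - [0, 0, 0, -0.11, -1]
    - [0, 0, 0, 0, -1]

```text
time_s: 1.35
ee_pos: [0.4423, 0.315, 0.2558]
eef_rot: [0.136, -3.138, 0.001]
ft_force: [1.7, 0.3, -0.3]
gripper_width: 0.0854
grasp_force: 0.0
```

```bash
cat >> h.py <<'E'
from scipy.spatial.transform import Rotation as Ro
def wcloud(d,s):
    h,w=d['z_map'].shape; f=h/2/np.tan(np.radians(d['vertical_fov'])/2)
    v,u=np.mgrid[:h,:w]; x=u-d['cx'];y=v-d['cy'];r=np.hypot(x,y)+1e-9;th=r/f;z=d['z_map']
    t=np.tan(np.minimum(th,1.5))*z/r
    P=np.stack([x*t,y*t,z,np.ones_like(z)],-1)@d['tool_from_camera'].T
    return P[...,:3]@Ro.from_rotvec(s['eef_rot']).as_matrix().T+s['ee_pos']
def go(x,y,z,ang=None):
    s=env.observe();R=Ro.from_rotvec(s['eef_rot']).as_matrix();cur=np.degrees(np.arctan2(R[1,1],R[0,1]))
    print('t',round(s['time_s'],2),'pos',s['ee_pos'].round(4),'yang',cur.round(2),'tilt',R[:,2].round(4),'d mm',((np.array([x,y,z])-s['ee_pos'])@R*1000).round(1),'turn',None if ang is None else round(-np.radians(ang-cur),3),'F',s['ft_force'].round(2),'w',round(s['gripper_width'],4),s['grasp_force'])
E
python3 - <<'E'
from h import *
go(.467,.283,.2,95.1)
s=env.observe(); d=snap('wrist','w1'); P=wcloud(d,s)
print(d['vertical_fov'],d['tool_from_camera'])
np.set_printoptions(precision=4,suppress=True)
hsv=cv2.cvtColor(d['color'],cv2.COLOR_RGB2HSV)
ye=(hsv[...,0]>18)&(hsv[...,0]<34)&(hsv[...,1]>130)&(P[...,2]>.09)&(P[...,2]<.11)
q=P[ye]; print(ye.sum(),q.mean(0),cv2.minAreaRect((q[:,:2]*1000).astype(np.float32)) if len(q) else '')
E
```

```text
t 1.35 pos [0.4423 0.315  0.2558] yang 94.96 tilt [-8.e-04 -5.e-04 -1.e+00] d mm [-21.9 -34.   55.8] turn -0.002 F [ 1.68  0.25 -0.33] w 0.0854 0.0
65.70646984690485 [[ 6.59560280e-04 -9.66086081e-01 -2.58219381e-01  6.46220003e-02]
 [ 9.99998545e-01  2.30929282e-04  1.69027497e-03 -4.25659857e-04]
 [-1.57332070e-03 -2.58220120e-01  9.66084828e-01 -1.18312402e-01]
 [ 0.00000000e+00  0.00000000e+00  0.00000000e+00  1.00000000e+00]]
481 [0.4654 0.2861 0.0996] ((466.8005676269531, 285.81622314453125), (23.412879943847656, 16.08603286743164), 6.552986145019531)
```

View pics/w1.png

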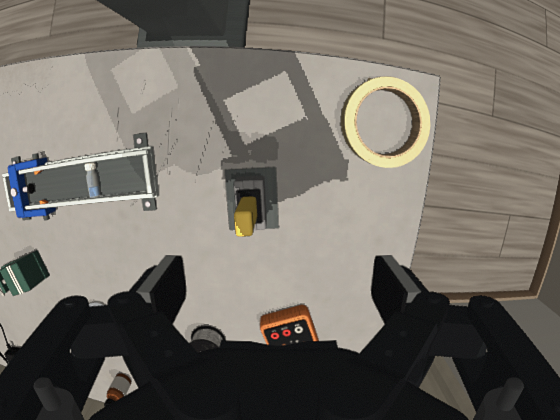

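The wrist view shows the paddle's top at about (245,215) between the finger lines, with the track at left and the vial at (92,178). The paddle is at (0.467, 0.2855), yaw about 5.5°.

Call:
drive_tool:
  deltas:
    - [-22, -32, 0, -0.01, -1]
    - [0, 0, 55, 0, -1]
    - [0, 0, 50, 0, -1]
    - [0, 0, 0, 0, -1]

```text
time_s: 1.9
ee_pos: [0.464, 0.2838, 0.1464]
eef_rot: [0.152, -3.128, 0.006]
ft_force: [-0.2, 0.4, 0.2]
gripper_width: 0.0854
grasp_force: 0.0
```

```bash
python3 - <<'E'
from h import *
go(.467,.2855,.081,95.5)
s=env.observe(); d=snap('wrist','w2'); P=wcloud(d,s)
np.set_printoptions(precision=4,suppress=True)
hsv=cv2.cvtColor(d['color'],cv2.COLOR_RGB2HSV)
ye=(hsv[...,0]>18)&(hsv[...,0]<34)&(hsv[...,1]>130)&(P[...,2]>.094)&(P[...,2]<.106)
q=P[ye]; print(ye.sum(),q.mean(0),cv2.minAreaRect((q[:,:2]*1000).astype(np.float32)) if len(q) else '')
# track walls, from w1 and top
for n in('w1','top'):
    if n=='top': d=pickle.load(open('pics/top0.pkl','rb')); P=cloud(d)
    else:
        d=pickle.load(open('pics/w1.pkl','rb')); P=wcloud(d,dict(eef_rot=np.array([.136,-3.138,.001]),ee_pos=np.array([.4423,.315,.2558])))
    hsv=cv2.cvtColor(d['color'],cv2.COLOR_RGB2HSV)
    sel=(P[...,2]>.021)&(P[...,2]<.027)&(P[...,1]>-.1)&(P[...,1]<.2)&(P[...,0]>.38)&(P[...,0]<.53)&(hsv[...,1]<60)&(hsv[...,2]>140)
    q=(P[sel][:,:2]*1000).astype(np.float32);print(n,len(q),cv2.minAreaRect(q))
    e=np.array([.148,-.989]);nn=np.array([.989,.148]);t=(q-[450,80])@e;w=(q-[450,80])@nn
    for k in (w>np.median(w)+15,w<np.median(w)-15):
        pass
    for lo,hi in((w.min(),w.min()+9),(w.max()-9,w.max())):
        k=(w>=lo)&(w<=hi)&(t>-60); p=np.polyfit(t[k],w[k],1); print('wall',k.sum(),p,np.degrees(np.arctan(p[0])),'t',t[k].min())
    print('near wall t',np.percentile(t,[0.5,2]))
    bl=(hsv[...,0]>105)&(hsv[...,0]<125)&(hsv[...,1]>150)&(P[...,2]>.024)&(P[...,1]<.2)&(P[...,0]>.4)&(P[...,0]<.55)&(P[...,1]>-.1)
    q=(P[bl][:,:2]*1000-[450,80]);
    if len(q): print('saddle t',np.percentile(q@e,[1,99]),'w',np.percentile(q@nn,[1,99]))
    og=(hsv[...,0]>5)&(hsv[...,0]<18)&(hsv[...,1]>150)&(P[...,1]<.1)&(P[...,0]>.42)&(P[...,0]<.5)&(P[...,1]>-.1)
    q=(P[og][:,:2]*1000-[450,80]);
    if len(q): print('orange',len(q),'t',np.percentile(q@e,[2,50,98]))
    vi=(P[...,2]>.017)&(P[...,2]<.027)&(abs(((P[...,:2]*1000-[450,80])@nn)-2)<20)&(((P[...,:2]*1000-[450,80])@e)<60)&(((P[...,:2]*1000-[450,80])@e)>-60)
    q=(P[vi][:,:2]*1000-[450,80]);
    if len(q): print('vial',len(q),'t',np.percentile(q@e,[5,50,95]),cv2.minAreaRect(q.astype(np.float32)))
E
```

```text
t 1.9 pos [0.464  0.2838 0.1464] yang 95.56 tilt [-0.0093 -0.0045 -0.9999] d mm [-3.8  1.6 65.4] turn 0.001 F [-0.16  0.45  0.23] w 0.0854 0.0
1175 [0.4656 0.2852 0.1001] ((466.9775695800781, 285.1143798828125), (23.616525650024414, 16.08491325378418), 5.917056560516357)
w1 1484 ((470.70428466796875, 43.8450927734375), (74.95659637451172, 251.47946166992188), 8.982250213623047)
wall 458 [  0.0074 -19.6993] 0.42270756123596825 t -59.866435058593744
wall 1 [ 0.3002 26.5064] 16.707627500556367 t 88.3076292205453
near wall t [-86.2761 -85.5086]
saddle t [ 80.0613 140.075 ] w [-31.0449  43.7866]
orange 41 t [83.8231 89.5747 96.8919]
vial 357 t [-10.1683  -5.35    23.4865] ((3.1940746307373047, -8.245811462402344), (39.858028411865234, 100.4546890258789), 8.42745304107666)
top 468 ((460.5617370605469, 42.0673828125), (57.531864166259766, 249.3912353515625), 8.917070388793945)
wall 169 [  0.0063 -20.3523] 0.36248349041398054 t -59.658564331054684
wall 171 [ 0.0027 30.8504] 0.1529140581339075 t -59.76298025512695
near wall t [-85.3505 -84.1831]
saddle t [ 82.886  141.3072] w [-31.8179  41.359 ]
orange 2 t [90.9479 91.9398 92.9317]
vial 120 t [-7.4932 -1.3307 10.705 ] ((4.373967170715332, -17.34841537475586), (39.380680084228516, 76.15491485595703), 8.585942268371582)<stdin>:20: RankWarning: Polyfit may be poorly conditioned
```

Call:
drive_tool:
  deltas:
    - [-1, 0, 20, 0, -1]
    - [0, 0, 0, 0, -1]

```text
time_s: 2.2
ee_pos: [0.4681, 0.2855, 0.1313]
eef_rot: [0.154, -3.138, 0.0]
ft_force: [-1.5, -0.8, -0.1]
gripper_width: 0.0851
grasp_force: 0.0
```

```bash
python3 -c "
from h import *
go(.467,.2852,.081,95.7)"
```

```text
t 2.2 pos [0.4681 0.2855 0.1313] yang 95.62 tilt [-3.e-04 -1.e-04 -1.e+00] d mm [ 1.1 -0.2 50.3] turn -0.001 F [-1.48 -0.82 -0.06] w 0.0851 0.0
```

Call:
drive_tool:
  deltas:
    - [1, 0, 25, 0, -1]
    - [0, 0, 25, 0, -1]
    - [0, 0, 0, 0, -1]
    - [0, 0, 0, 0, 1]
    - [0, 0, 0, 0, 1]
  grip_force: 50

```text
time_s: 2.82
ee_pos: [0.4683, 0.2858, 0.0831]
eef_rot: [-0.154, 3.135, 0.002]
ft_force: [0.4, -0.0, -0.2]
gripper_width: 0.0514
grasp_force: 0.0
```

Call:
drive_tool:
  deltas:
    - [0, 0, 0, 0, 1]
    - [0, 0, 0, 0, 1]
    - [0, 0, 0, 0, 1]
    - [0, 0, 0, 0, 1]

```text
time_s: 3.32
ee_pos: [0.4677, 0.2855, 0.082]
eef_rot: [-0.154, 3.137, 0.001]
ft_force: [0.3, 0.2, 4.9]
gripper_width: 0.0155
grasp_force: 49.2
```

```bash
python3 -c "
from h import *
go(.467,.2852,.14,95.7)"
```

```text
t 3.33 pos [0.4677 0.2855 0.082 ] yang 95.63 tilt [ 1.1e-03  5.0e-04 -1.0e+00] d mm [  0.6  -0.2 -58. ] turn -0.001 F [0.33 0.21 4.91] w 0.0155 49.211302399635315
```

Call:
drive_tool:
  deltas:
    - [0, 0, -15, 0, 1]
    - [0, 0, -30, 0, 1]
    - [0, 0, -30, 0, 1]
    - [0, 0, 0, 0, 1]

```text
time_s: 3.82
ee_pos: [0.4688, 0.2861, 0.1598]
eef_rot: [-0.154, 3.132, 0.004]
ft_force: [-1.4, 0.8, -0.9]
gripper_width: 0.0154
grasp_force: 48.7
```

```bash
python3 -c "
from h import *
go(.4482,.1262,.157,98.85)"
```

```text
t 3.83 pos [0.4688 0.2861 0.1598] yang 95.63 tilt [ 0.0055  0.0027 -1.    ] d mm [  36.2 -157.1    2.2] turn -0.056 F [-1.44  0.76 -0.89] w 0.0154 48.733304142951965
```

Call:
drive_tool:
  deltas:
    - [9, -39, 0, 0, 1]
    - [9, -39, 0, 0, 1]
    - [9, -39, 0, 0, 1]
    - [9, -39, 0, -0.056, 1]
    - [0, 0, 0, 0, 1]

```text
time_s: 4.45
ee_pos: [0.4454, 0.1246, 0.1548]
eef_rot: [0.236, -3.13, 0.001]
ft_force: [-0.1, 0.8, -0.6]
gripper_width: 0.0153
grasp_force: 49.1
```

Call:
drive_tool:
  deltas:
    - [0, 0, 0, 0, 1]
    - [0, 0, 0, 0, 1]

```text
time_s: 4.7
ee_pos: [0.4465, 0.1272, 0.156]
eef_rot: [0.243, -3.131, -0.0]
ft_force: [-0.5, -0.3, -0.8]
gripper_width: 0.0156
grasp_force: 49.1
```

```bash
python3 - <<'E'
from h import *
go(.4482,.1262,.157,98.85)
s=env.observe(); d=snap('wrist','w3'); P=wcloud(d,s); np.savez('pics/w3.npz',P=P)
cv2.imwrite('pics/w3b.png',cv2.resize(d['color'][60:300,100:460][:,:,::-1],None,fx=2.2,fy=2.2,interpolation=cv2.INTER_CUBIC))
E
```

```text
t 4.7 pos [0.4465 0.1272 0.156 ] yang 98.89 tilt [-7.e-04  1.e-04 -1.e+00] d mm [-1.5 -1.3 -1. ] turn 0.001 F [-0.51 -0.33 -0.75] w 0.0156 49.07258749008179
```

View pics/w3.png

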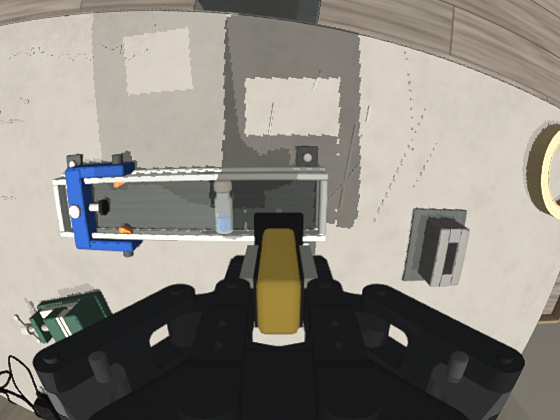

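The paddle is held above the track; the vial shows at (223,205), catches at (120,184) and (125,230), buffer at (103,208). Refine the track frame from this.

```bash
python3 - <<'E'
from h import *
np.set_printoptions(precision=2,suppress=True)
d=pickle.load(open('pics/w3.pkl','rb'));P=np.load('pics/w3.npz')['P'];hsv=cv2.cvtColor(d['color'],cv2.COLOR_RGB2HSV)
O=np.array([458.2,62]);a=np.radians(8.85);e=np.array([np.sin(a),-np.cos(a)]);n=np.array([np.cos(a),np.sin(a)])
X=(P[...,:2]*1000-O)@e;Y=(P[...,:2]*1000-O)@n;Z=P[...,2]*1000
al=(Z>21)&(Z<27)&(hsv[...,1]<60)&(X>-115)&(X<55)&(abs(Y)<40)
for sg in(-1,1):
    k=al&(Y*sg>18)&(X>-95)&((sg<0)|(X<-40)|True)
    print(sg,k.sum(),np.percentile(Y[k],[2,50,98]),np.polyfit(X[k],Y[k],1))
k=al&(abs(Y)<18);k&=(X<-80);print('endwall',k.sum(),np.percentile(X[k],[2,50,98]))
k=(Z>21)&(Z<27)&(X>100)&(X<160)&(abs(Y)<18)&(hsv[...,1]<60);print('farwall',k.sum(),np.percentile(X[k],[2,50,98]) if k.any() else'')
bl=(hsv[...,0]>105)&(hsv[...,0]<125)&(hsv[...,1]>150)&(Z>26)&(Z<32);print('saddle X,Y',np.percentile(X[bl],[1,99]),np.percentile(Y[bl],[1,99]))
og=(hsv[...,0]>5)&(hsv[...,0]<20)&(hsv[...,1]>150)&(X>40)&(X<100)&(abs(Y)<30)
for sg in(-1,1):
    k=og&(Y*sg>0);print('orange',sg,k.sum(),np.percentile(X[k],[3,50,97]),np.percentile(Y[k],[3,97]),np.percentile(Z[k],[3,97]))
k=(Z>13)&(Z<27)&(abs(Y)<20)&(X>-50)&(X<10);k&=~((hsv[...,2]<60));print('vial',k.sum(),'X',np.percentile(X[k],[3,50,97]),'Y',np.percentile(Y[k],[2,98]),'Zmax',np.percentile(Z[k],98));kk=k&(Z>21.5);print('ridge',kk.sum(),X[kk].mean(),np.polyfit(Y[kk],X[kk],1))
k=(hsv[...,2]<50)&(X>75)&(X<110)&(abs(Y)<9)&(Z>13);print('buffer',k.sum(),np.percentile(X[k],[3,97]) if k.any() else '')
k=(Z>5)&(Z<14)&(abs(Y)<18)&(X>-10)&(X<60);print('floorZ',np.median(Z[k]))
E
```

```text
-1 1304 [-28.1  -25.41 -19.48] [  0.   -25.15]
1 803 [19.94 24.67 27.51] [ 0.01 24.79]
endwall 340 [-104.58 -101.37  -98.65]
farwall 253 [100.77 139.85 144.24]
saddle X,Y [ 61.84 121.51] [-37.96  37.2 ]
orange -1 32 [67.53 72.54 75.91] [-21.49 -18.34] [ 9.22 22.22]
orange 1 73 [65.06 70.78 75.98] [19.21 23.39] [15.3  22.14]
vial 808 X [-28.19 -22.48 -15.16] Y [-19.28  19.14] Zmax 26.26906877217082
ridge 683 -21.647920633757316 [ -0.01 -21.64]
buffer 120 [88.18 91.35]
floorZ 10.664638965991152
```

Track frame confirmed: catches' backs at about 76, buffer face at about 88.6, vial centre at −21.6, paddle at X≈−66. I'll lower the blade behind the vial.

Call:
drive_tool:
  deltas:
    - [-1.5, 0, 20, 0, 1]
    - [0, 0, 25, 0, 1]
    - [0, 0, 15, 0, 1]
    - [0, 0, 5, 0, 1]
    - [0, 0, 0, 0, 1]

```text
time_s: 5.38
ee_pos: [0.4483, 0.1269, 0.0915]
eef_rot: [-0.242, 3.132, -0.0]
ft_force: [0.0, -0.5, -0.6]
gripper_width: 0.0154
grasp_force: 49.1
```

```bash
cat >> h.py <<'E'
def tr():
    s=env.observe();a=np.radians(8.85);p=s['ee_pos'][:2]*1000-[458.2,62];e=np.array([np.sin(a),-np.cos(a)]);n=np.array([np.cos(a),np.sin(a)])
    print('track X %.1f Y %.1f z %.1f  Fx %.2f Fy %.2f'%(p@e,p@n,s['ee_pos'][2]*1000,s['ft_force'][:2]@e,s['ft_force'][:2]@n),'t',s['time_s'])
E
python3 -c "
from h import *
go(.4482,.1262,.091,98.85);tr()"
```

```text
t 5.38 pos [0.4483 0.1269 0.0915] yang 98.85 tilt [ 0. -0. -1.] d mm [ 0.2 -0.7  0.5] turn 0.0 F [ 0.02 -0.48 -0.61] w 0.0154 49.072394371032715
track X -65.7 Y 0.2 z 91.5  Fx 0.48 Fy -0.05 t 5.375
```

Call:
drive_tool:
  deltas:
    - [0, -8, 0, 0, 1]
    - [0, -8, 0, 0, 1]
    - [0, -8, 0, 0, 1]
    - [0, -6, 0, 0, 1]
    - [0, -4, 0, 0, 1]

```text
time_s: 6.0
ee_pos: [0.4535, 0.0926, 0.0914]
eef_rot: [-0.241, 3.132, 0.0]
ft_force: [0.6, 0.2, -2.0]
gripper_width: 0.0153
grasp_force: 49.1
```

Call:
drive_tool:
  deltas:
    - [0, -4, 0, 0, 1]
    - [0, -5, 0, 0, 1]
    - [0, -6, 0, 0, 1]
    - [0, -6, 0, 0, 1]
    - [0, -6, 0, 0, 1]

```text
time_s: 6.62
ee_pos: [0.4575, 0.0661, 0.0913]
eef_rot: [0.242, -3.132, 0.0]
ft_force: [0.6, -0.4, -0.9]
gripper_width: 0.0159
grasp_force: 49.1
```

Call:
drive_tool:
  deltas:
    - [0, -6, 0, 0, 1]
    - [0, -6, 0, 0, 1]
    - [0, -6, 0, 0, 1]
    - [0, -6, 0, 0, 1]
    - [0, -6, 0, 0, 1]

```text
time_s: 7.25
ee_pos: [0.4622, 0.0364, 0.0913]
eef_rot: [-0.242, 3.132, -0.0]
ft_force: [0.2, -0.3, -0.9]
gripper_width: 0.0154
grasp_force: 49.1
```

Call:
drive_tool:
  deltas:
    - [0, -6, 0, 0, 1]
    - [0, -6, 0, 0, 1]
    - [0, -4, 0, 0, 1]
    - [0, -2, 0, 0, 1]
    - [0, 0, 0, 0, 1]

```text
time_s: 7.88
ee_pos: [0.4649, 0.019, 0.0913]
eef_rot: [0.242, -3.132, -0.0]
ft_force: [-0.0, -0.6, -0.9]
gripper_width: 0.0151
grasp_force: 49.1
```

```bash
python3 - <<'E'
from h import *
tr();go(.4482,.1262,.091,98.85)
d=snap('wrist','w4'); cv2.imwrite('pics/w4b.png',cv2.resize(d['color'][120:280,120:340][:,:,::-1],None,fx=3.5,fy=3.5,interpolation=cv2.INTER_CUBIC))
E
```

```text
track X 43.5 Y -0.0 z 91.3  Fx 0.62 Fy -0.14 t 7.875
t 7.88 pos [0.4649 0.019  0.0913] yang 98.82 tilt [-0.  0. -1.] d mm [  0.  108.5   0.3] turn -0.0 F [-0.05 -0.64 -0.91] w 0.0151 49.09879982471466
```

View pics/w4b.png

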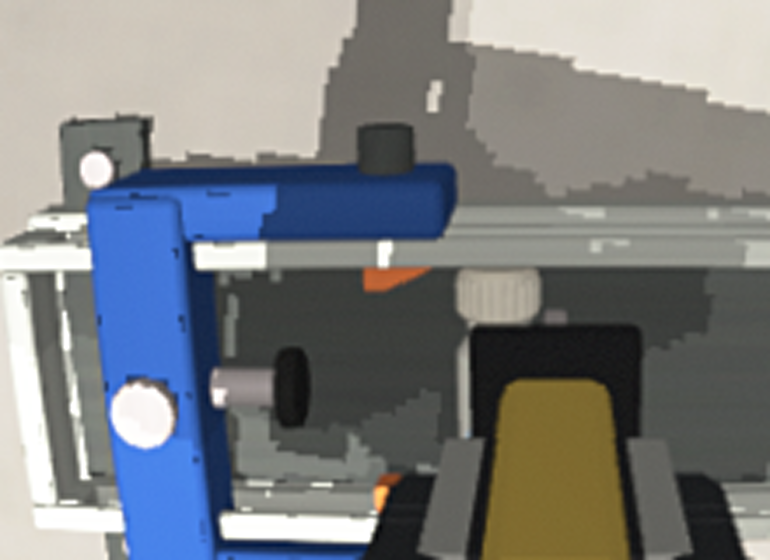

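The vial lies square just ahead of the blade (cap at crop (500,297), catch at (395,278), buffer at (292,387)). Now I push slowly, watching the force.

Call:
drive_tool:
  deltas:
    - [0, -3, 0, 0, 1]
    - [0, -3, 0, 0, 1]
    - [0, -3, 0, 0, 1]
    - [0, -3, 0, 0, 1]
    - [0, -2, 0, 0, 1]

```text
time_s: 8.55
ee_pos: [0.4669, 0.0056, 0.0913]
eef_rot: [0.241, -3.132, -0.003]
ft_force: [0.2, 1.9, -1.3]
gripper_width: 0.0154
grasp_force: 49.3
```

Call:
drive_tool:
  deltas:
    - [0, -2, 0, 0, 1]
    - [0, -2, 0, 0, 1]
    - [0, -2, 0, 0, 1]
    - [0, -2, 0, 0, 1]
    - [0, 0, 0, 0, 1]

```text
time_s: 9.18
ee_pos: [0.4682, -0.003, 0.0913]
eef_rot: [0.242, -3.132, 0.001]
ft_force: [-0.1, -0.5, -1.0]
gripper_width: 0.0151
grasp_force: 49.2
```

```bash
python3 -c "
from h import *
tr();go(.4482,.1262,.091,98.85)"
```

```text
track X 65.8 Y -0.1 z 91.3  Fx 0.52 Fy -0.22 t 9.175
t 9.18 pos [ 0.4682 -0.003   0.0913] yang 98.83 tilt [-2.e-04 -4.e-04 -1.e+00] d mm [-1.000e-01  1.307e+02  2.000e-01] turn -0.0 F [-0.14 -0.54 -1.01] w 0.0151 49.22218322753906
```

Call:
drive_tool:
  deltas:
    - [0, -2, 0, 0, 1]
    - [0, -2, 0, 0, 1]
    - [0, 0, 0, 0, 1]

```text
time_s: 9.55
ee_pos: [0.4689, -0.0068, 0.0913]
eef_rot: [0.242, -3.132, 0.0]
ft_force: [0.5, -0.1, -0.4]
gripper_width: 0.0153
grasp_force: 49.2
```

Call:
drive_tool:
  deltas:
    - [0, -1, 0, 0, 1]
    - [0, -1, 0, 0, 1]
    - [0, 0, 0, 0, 1]

```text
time_s: 9.93
ee_pos: [0.4692, -0.0087, 0.0913]
eef_rot: [0.242, -3.132, 0.0]
ft_force: [-0.1, -0.7, -1.1]
gripper_width: 0.0156
grasp_force: 49.2
```

Call:
drive_tool:
  deltas:
    - [0, -1, 0, 0, 1]
    - [0, -1, 0, 0, 1]
    - [0, 0, 0, 0, 1]

```text
time_s: 10.3
ee_pos: [0.4694, -0.0105, 0.0913]
eef_rot: [0.242, -3.132, -0.0]
ft_force: [-0.1, 1.1, 0.3]
gripper_width: 0.0154
grasp_force: 49.2
```

```bash
python3 - <<'E'
from h import *
tr()
d=snap('wrist','w5'); cv2.imwrite('pics/w5b.png',cv2.resize(d['color'][120:280,120:340][:,:,::-1],None,fx=3.5,fy=3.5,interpolation=cv2.INTER_CUBIC))
E
```

```text
track X 73.4 Y -0.0 z 91.3  Fx -1.10 Fy 0.09 t 10.3
```

View pics/w5b.png

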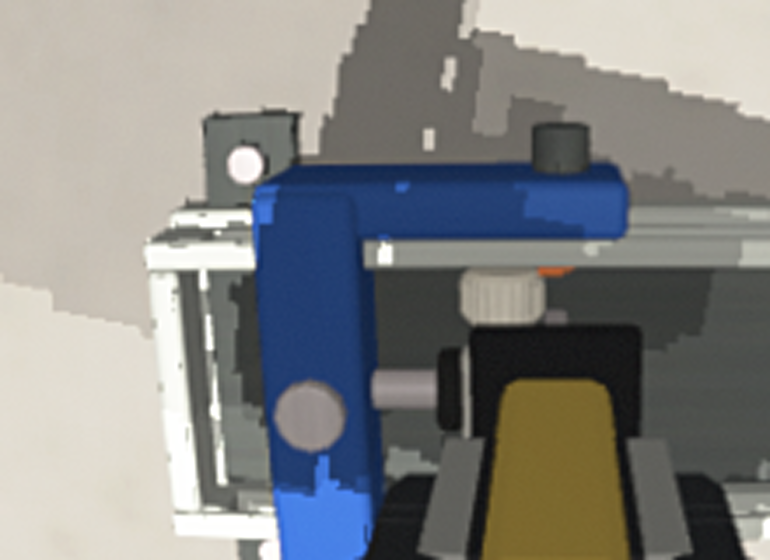

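The vial's now on the buffer (crop (450,388)), with the catch still spread (555,268). A couple of mm more is needed.

Call:
drive_tool:
  deltas:
    - [0, -1, 0, 0, 1]
    - [0, 0, 0, 0, 1]
    - [0, 0, 0, 0, 1]

```text
time_s: 10.72
ee_pos: [0.4696, -0.0116, 0.0913]
eef_rot: [0.242, -3.132, -0.0]
ft_force: [-0.7, 1.9, -0.5]
gripper_width: 0.0155
grasp_force: 49.3
```

Call:
drive_tool:
  deltas:
    - [0, -1, 0, 0, 1]
    - [0, 0, 0, 0, 1]
    - [0, 0, 0, 0, 1]

```text
time_s: 11.1
ee_pos: [0.4697, -0.0124, 0.0913]
eef_rot: [0.242, -3.132, -0.001]
ft_force: [-0.6, 4.1, 0.3]
gripper_width: 0.0154
grasp_force: 49.3
```

Call:
drive_tool:
  deltas:
    - [0, -0.8, 0, 0, 1]
    - [0, 0, 0, 0, 1]
    - [0, 0, 0, 0, 1]

```text
time_s: 11.48
ee_pos: [0.4699, -0.0132, 0.0913]
eef_rot: [0.242, -3.132, -0.001]
ft_force: [-0.2, 3.8, 0.8]
gripper_width: 0.0154
grasp_force: 49.3
```

```bash
python3 - <<'E'
from h import *
tr()
d=snap('wrist','w6'); cv2.imwrite('pics/w6b.png',cv2.resize(d['color'][170:250,220:300][:,:,::-1],None,fx=6,fy=6,interpolation=cv2.INTER_CUBIC))
E
```

```text
track X 76.1 Y -0.0 z 91.3  Fx -3.76 Fy 0.40 t 11.475
```

View pics/w6b.png

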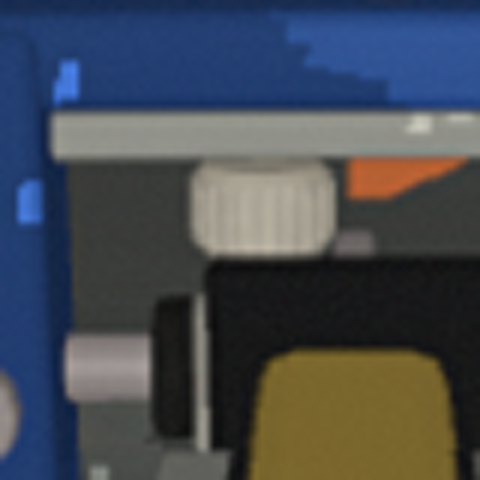

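The catch (crop (395,178)) has sprung out behind the cap with a gap to spare, at about 4 N on the buffer: snapped in. I'll back off and lift.

Call:
drive_tool:
  deltas:
    - [0, 1, 0, 0, 1]
    - [0, 2, 0, 0, 1]
    - [0, 5, 0, 0, 1]
    - [0, 15, 0, 0, 1]
    - [0, 20, 0, 0, 1]

```text
time_s: 12.15
ee_pos: [0.4632, 0.0298, 0.0914]
eef_rot: [-0.241, 3.132, -0.001]
ft_force: [-0.8, 0.1, -0.6]
gripper_width: 0.0152
grasp_force: 49.2
```

Call:
drive_tool:
  deltas:
    - [0, 10, 0, 0, 1]
    - [0, 0, -20, 0, 1]
    - [0, 0, -30, 0, 1]
    - [0, 0, -20, 0, 1]
    - [0, 0, 0, 0, 1]

```text
time_s: 12.78
ee_pos: [0.463, 0.0392, 0.1632]
eef_rot: [-0.242, 3.128, -0.001]
ft_force: [-0.6, 0.1, -0.5]
gripper_width: 0.0154
grasp_force: 49.3
```

```bash
python3 - <<'E'
from h import *
np.set_printoptions(precision=2,suppress=True)
s=env.observe();d=snap('wrist','w7');P=wcloud(d,s);hsv=cv2.cvtColor(d['color'],cv2.COLOR_RGB2HSV)
O=np.array([458.2,62]);a=np.radians(8.85);e=np.array([np.sin(a),-np.cos(a)]);n=np.array([np.cos(a),np.sin(a)])
X=(P[...,:2]*1000-O)@e;Y=(P[...,:2]*1000-O)@n;Z=P[...,2]*1000
k=(Z>21.5)&(Z<27)&(abs(Y)<19)&(X>60)&(X<93)&(hsv[...,2]>60)
print('ridge',k.sum(),np.percentile(X[k],[5,50,95]),np.polyfit(Y[k],X[k],1))
cv2.imwrite('pics/w7b.png',cv2.resize(d['color'][120:280,120:340][:,:,::-1],None,fx=3.5,fy=3.5,interpolation=cv2.INTER_CUBIC))
go(.4677,.2855,.16,95.63)
E
```

```text
ridge 658 [77.32 82.52 88.82] [ 0.  82.7]
t 12.82 pos [0.46 0.04 0.16] yang 98.86 tilt [ 0. -0. -1.] d mm [-43.5 242.5   1.6] turn 0.056 F [ 0.08  0.71 -0.16] w 0.0153 49.25539255142212
```

View pics/w7b.png

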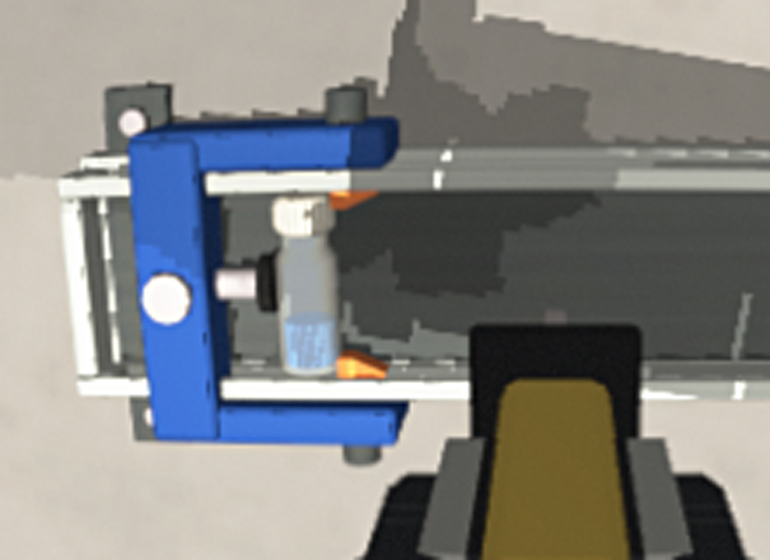

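The vial is square and clamped behind both catches ((352,198) and (360,365)). Now I return the paddle.

Call:
drive_tool:
  deltas:
    - [-8.7, 48.5, 0, 0, 1]
    - [-8.7, 48.5, 0, 0, 1]
    - [-8.7, 48.5, 0, 0, 1]
    - [-8.7, 48.5, 0, 0, 1]
    - [-8.7, 48.5, 0, 0.056, 1]

```text
time_s: 13.45
ee_pos: [0.4665, 0.2866, 0.1594]
eef_rot: [0.152, -3.136, 0.002]
ft_force: [0.6, -0.9, -0.3]
gripper_width: 0.015
grasp_force: 49.3
```

Call:
drive_tool:
  deltas:
    - [0, 0, 0, 0, 1]
    - [0, 0, 0, 0, 1]
    - [0, 0, 0, 0, 1]

```text
time_s: 13.82
ee_pos: [0.4672, 0.2842, 0.1605]
eef_rot: [0.152, -3.137, 0.001]
ft_force: [0.3, -0.1, 0.2]
gripper_width: 0.0156
grasp_force: 49.4
```

```bash
python3 -c "
from h import *
np.set_printoptions(suppress=True)
go(.4677,.2855,.082,95.63)"
```

```text
t 13.82 pos [0.4672 0.2842 0.1605] yang 95.56 tilt [-0.0012 -0.0008 -1.    ] d mm [-0.7  1.3 78.5] turn -0.001 F [ 0.31 -0.13  0.16] w 0.0156 49.439647793769836
```

Call:
drive_tool:
  deltas:
    - [-0.7, 1.3, 20, 0, 1]
    - [0, 0, 15, 0, 1]
    - [0, 0, 0, 0, 1]

```text
time_s: 14.2
ee_pos: [0.4666, 0.2856, 0.1235]
eef_rot: [0.153, -3.133, 0.003]
ft_force: [0.2, -0.0, -0.5]
gripper_width: 0.0154
grasp_force: 49.4
```

```bash
python3 -c "
from h import *
np.set_printoptions(suppress=True)
go(.4677,.2855,.082,95.63)"
```

```text
t 14.2 pos [0.4666 0.2856 0.1235] yang 95.6 tilt [-0.0045 -0.0022 -1.    ] d mm [-1.3 -0.1 41.5] turn -0.001 F [ 0.16 -0.01 -0.48] w 0.0154 49.439679980278015
```

Call:
drive_tool:
  deltas:
    - [0, 0, 0, 0, 1]
    - [0, 0, 12, 0, 1]
    - [0, 0, 10, 0, 1]
    - [0, 0, 8, 0, 1]
    - [0, 0, 0, 0, 1]

```text
time_s: 14.82
ee_pos: [0.4674, 0.2863, 0.0951]
eef_rot: [0.154, -3.136, 0.001]
ft_force: [-0.0, -0.7, -0.5]
gripper_width: 0.0155
grasp_force: 49.4
```

```bash
python3 -c "
from h import *
np.set_printoptions(suppress=True)
go(.4677,.2855,.082,95.63)"
```

```text
t 14.82 pos [0.4674 0.2863 0.0951] yang 95.63 tilt [-0.002  -0.0009 -1.    ] d mm [-0.3 -0.9 13.1] turn -0.0 F [-0.03 -0.66 -0.46] w 0.0155 49.439449310302734
```

In the slot with no contact force; down the rest.

Call:
drive_tool:
  deltas:
    - [0, -0.7, 6, 0, 1]
    - [0, 0, 4, 0, 1]
    - [0, 0, 2, 0, 1]
    - [0, 0, 0, 0, 1]
    - [0, 0, 0, 0, 1]

```text
time_s: 15.45
ee_pos: [0.4682, 0.286, 0.0845]
eef_rot: [-0.154, 3.138, 0.0]
ft_force: [0.6, -0.1, -0.2]
gripper_width: 0.0155
grasp_force: 49.4
```

Call:
drive_tool:
  deltas:
    - [0, 0, 1, 0, 1]
    - [0, 0, 1, 0, 1]
    - [0, 0, 0, 0, 1]
    - [0, 0, 0, 0, 1]

```text
time_s: 15.95
ee_pos: [0.4681, 0.286, 0.0823]
eef_rot: [0.154, -3.138, 0.0]
ft_force: [-0.1, -1.0, -1.1]
gripper_width: 0.0154
grasp_force: 49.4
```

Call:
drive_tool:
  deltas:
    - [0, 0, 0, 0, 0.5]
    - [0, 0, 0, 0, 0]
    - [0, 0, 0, 0, -1]
    - [0, 0, 0, 0, -1]
    - [0, 0, 0, 0, -1]

```text
time_s: 16.58
ee_pos: [0.4681, 0.286, 0.0823]
eef_rot: [-0.154, 3.138, 0.0]
ft_force: [-0.2, 0.2, -0.9]
gripper_width: 0.0854
grasp_force: 0.0
```

Call:
drive_tool:
  deltas:
    - [0, 0, 0, 0, -1]
    - [0, 0, -20, 0, -1]
    - [0, 0, -40, 0, -1]
    - [0, 0, -40, 0, -1]
    - [0, 0, 0, 0, -1]

```text
time_s: 17.2
ee_pos: [0.4708, 0.2873, 0.1887]
eef_rot: [-0.154, 3.128, 0.006]
ft_force: [0.1, -0.9, -1.0]
gripper_width: 0.0854
grasp_force: 0.0
```

Call:
drive_tool:
  deltas:
    - [30, 0, 0, 0, -1]
    - [0, 0, 0, 0, -1]
    - [0, 0, 0, 0, -1]
    - [0, 0, 0, 0, -1]

```text
time_s: 17.7
ee_pos: [0.4388, 0.283, 0.1824]
eef_rot: [-0.154, 3.138, -0.0]
ft_force: [0.1, 0.4, -0.2]
gripper_width: 0.0852
grasp_force: 0.0
```

```bash
python3 - <<'E'
from h import *
np.set_printoptions(precision=4,suppress=True)
s=env.observe(); print(s['ee_pos'],s['ft_force'],s['gripper_width'])
d=snap('side','s9'); P=cloud(d); hsv=cv2.cvtColor(d['color'],cv2.COLOR_RGB2HSV)
ye=(hsv[...,0]>18)&(hsv[...,0]<34)&(hsv[...,1]>130)&(P[...,2]>.05)&(P[...,0]>.42)&(P[...,1]>.25)&(P[...,1]<.32)
q=P[ye];print(ye.sum(),np.percentile(q,[2,98],axis=0))
cv2.imwrite('pics/s9b.png',cv2.resize(d['color'][120:300,150:330][:,:,::-1],None,fx=3.3,fy=3.3,interpolation=cv2.INTER_CUBIC))
E
```

```text
[0.4388 0.283  0.1824] [ 0.095   0.4171 -0.2108] 0.08524548259807727
185 [[0.4576 0.2742 0.0517]
 [0.4777 0.2883 0.1014]]
```

View pics/s9b.png

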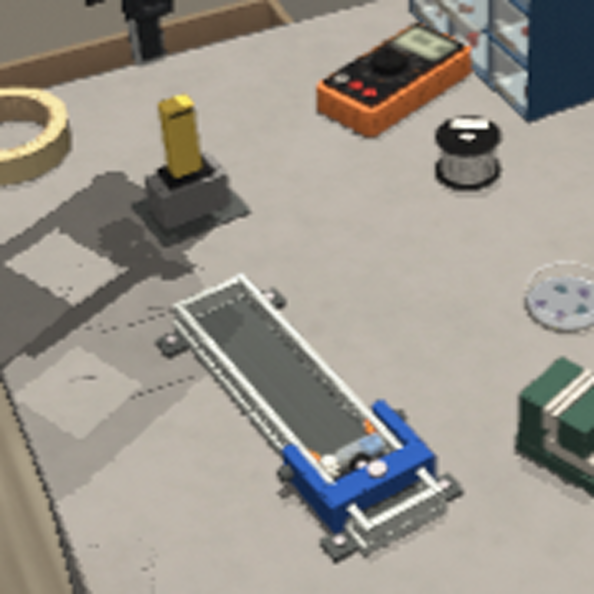

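The paddle stands upright in its holder (180,140), the vial is clamped at (350,455), and the gripper is clear.

```bash
python3 -c "
from h import *
print(env.sign_off())"
```

```text
the job is handed in; nothing more can be done
None
```

The job is handed in: the vial sits clamped against the buffer behind both catches, peak push about 4 N, and the paddle is back upright in its holder; sign-off returned no verdict.

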